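Snap the matching lid onto the sample tub

ROBOT

A 6-joint arm with a two-finger parallel gripper is mounted at the origin on the work surface. World frame = base frame: x ahead of the robot, y to its left, z up, the work surface at z = 0. Lengths are in m, angles in rad, forces in N, time in s.
With the tool pointing down it reaches from about 0.275 to 0.725 m from the base axis. Payload 15.9 kg.
Tool frame: the origin (TCP) lies midway between the tips of the shut fingers; the grasp point (between the pads) lies 19 mm behind it; z points along the fingers, y is the direction in which the jaws open and shut (so a half turn about z gives the same grasp; the last joint's range is limited). The gripper opens to 85 mm and grips with 20 to 120 N. Pads are 22 mm wide; open, the fingers measure 114 mm over their backs; the gripper's body (76 mm by 85 mm) begins 54 mm behind the grasp point. The pads swing forward as they close: fully open they stand 13 mm farther back than shut.
Start: joints at [-1.137, 0.213, -0.034, 1.323, 0, 1.571], TCP at [0.21, -0.454, 0.231] pointing down, gripper open.
Joint ranges: [-2.98, 2.98], [-0.74, 1.72], [-1.14, 1.35], [-2.1, 2.04], [-1.57, 1.44], [-3.14, 3.14]. Speed limits (rad/s): [1.89, 1.89, 2.39, 2.57, 3.14, 3.14].

INTERFACE

Orientations are given as a rotation vector (axis times angle).
In Python, from station import manip gives the robot as it stands.
- The arm moves only by the shell command python3 -m crank 'ROWS' [FORCE]. ROWS is JSON, a list of rows, each a list of 3 entries, a list of its own where there are three numbers: the finger opening in mm, from 0 to 85.4, then the shift along the tool's x, y, z in mm, then the turn, a rotation vector about the tool's x, y, z in degrees. A call has 1 to 5 rows; each row shifts and turns the commanded pose from where the row before left it, along the tool's axes as they then stand; what a row does not reach is not made up. A row lasts 1/8 s, in which the tool goes at most 62.5 mm and 10.7 degrees, less where a joint would pass 70% of its speed; a pose out of reach is approached as far as the arm can. A call is refused whole if a number of a shift passes 62.5 or a number of a turn 10.7, either way. A call with a gripper value outside its range is refused whole. The fingers move at their own pace and stop on an object; FORCE is the grip in N (left out, the last holds). Time passes only in rows, so rows that do not move let the fingers close. It gives the time, the measured TCP pose, the force and the opening at its end, in the units of the state.
- manip.get_obs(): the state, without advancing time (a new reading comes with each control period).
- manip.snapshot(name): name is "side" or "top"; returns a dict with "img" (400x640x3 uint8, red, green, blue), "fx", "fy", "cx", "cy" (pixels), "eye" and "rotation" of the camera in the world. Camera axes: x right, y down, z forward; pixel columns grow to the right and rows downward; lengths in m; the calibration is good to about 2 mm. A picture is of the moment at which its call begins. There is no depth.
- manip.hand_in(): hands the job in, once; it reports no verdict.
Trained networks look in a picture, given as the dict that the camera call returned (one of the last four; its "shot" number tells which), for a name from the list of things; names that differ only in an ending like _2 or _b are one class to them, and where a whole thing is asked for, a point or a joint stands for the part that bears it (a point fixed in the world has none). Each returns a list of dicts, best first, with "score" (0 to 1); they miss things now and then, are a little off and sometimes report something else, mostly with a low value. They report only what shows in the picture. A call takes as long as a camera call. They do not tell look-alikes from the thing itself.
- manip.find_in(picture, label): "location" ([column, row] in pixels, amid what is visible of it).
- manip.cut_out(picture, label): "mask" (400x640 bool, what is visible of it) and "location" ([column, row] in pixels, amid what is visible of it).
The state is a dict: "t": time; "q": joint angles; "qd": joint speeds; "joint_torque": joint torques, N m; "eef_pos": TCP position; "ee_rot": TCP orientation; "wrist_force": force on the tool from outside, world axes, zero at the start; "wrist_torque": the same for the moment, N m; "gripper_width": opening from 0.0 (shut) to 1.0 (fully open).
Only numpy, scipy, OpenCV 4.12 (cv2) and the standard library are available. Lean on these libraries where they do the work, as an engineer would, in place of code of your own. Each camera call takes 0.05 s, during which the arm holds its last target. There are 200 camera calls.

TASK

One of the three blue lids on the lab desk belongs to the open white sample tub in the black base. Find the lid whose plug snaps into the tub's mouth and press down on its knob until it clicks fully home, lying flat on the rim. Leave the other two lids on the desk, off the tub, and let go of everything.

Things in the scene. Friction and masses are not known exactly. Their poses are not given: they have to be found in the camera images.
- tub_rim (a point): Centre of the white tub's round mouth, at rim height, 70 mm above the desk; z up. Mouth 82 mm, outside 90; base 128, fixed. Three spring catches 3 mm under the rim leave 74 mm free, give 4 mm each. The right lid, let go within 8 mm of centre, centres itself and rests 10 mm high; 8 to 18 N down on the knob's top clicks its bead past them, any yaw; disc on the rim, its point is 5 mm above this.
- lid_a_center (a point): Blue round lid, white knob, lying knob up. Disc 88 mm across, 6 thick; below it a 26 mm deep plug, 64 mm across at its bead (8 to 10 mm under the disc), tapering to 38 mm at the foot. Knob on the axis, 28 mm across, 30 tall. 62 mm tall in all, 70 g. This point: on the axis, half-way up, 31 mm above the foot, 5 mm above the disc's underside, 1 mm below the knob's foot; z up through the knob.
- lid_b_center (a point): Blue round lid, white knob, lying knob up. Disc 102 mm across, 6 thick; below it a 26 mm deep plug, 78 mm across at its bead (8 to 10 mm under the disc), tapering to 52 mm at the foot. Knob on the axis, 28 mm across, 30 tall. 62 mm tall in all, 70 g. This point: on the axis, half-way up, 31 mm above the foot, 5 mm above the disc's underside, 1 mm below the knob's foot; z up through the knob.
- lid_c_center (a point): Blue round lid, white knob, lying knob up. Disc 116 mm across, 6 thick; below it a 26 mm deep plug, 92 mm across at its bead (8 to 10 mm under the disc), tapering to 66 mm at the foot. Knob on the axis, 28 mm across, 30 tall. 62 mm tall in all, 70 g. This point: on the axis, half-way up, 31 mm above the foot, 5 mm above the disc's underside, 1 mm below the knob's foot; z up through the knob.
There are look-alikes about, which are no part of the job. What is shaped like the part that bears lid_b_center but pink or turquoise is not meant.

How it is judged:
By the outcome, as a careful person would: the job done as asked, in the order asked, and still so for the second after the job is handed in, with the robot touching nothing.
It also fails if it takes over 42 s, if anything falls off the work surface, if the arm or the gripper's body presses on something with over 40 N, if the wrist force passes 120 N, or if a joint passes its speed limit or range.

## Working session

There is one attempt and no reset: what is moved stays moved. The work goes in short steps, Python scripts to look and compute and a shell command to move; the robot and the scene stay as the last step left them, time stands still between calls to the robot, and variables do not carry over. Pictures are saved under pics/ and viewed, about 8 in all and at most 12, crops included, and the job is handed in when it is done.

```bash
mkdir -p pics; cat > h.py <<'E'
import numpy as np, cv2
from station import manip
def ray(s,px):
    d=np.array([(px[0]-s["cx"])/s["fx"],(px[1]-s["cy"])/s["fy"],1.0]); return np.array(s["eye"]),np.array(s["rotation"])@d
def atz(s,px,z):
    e,d=ray(s,px); return e+d*(z-e[2])/d[2]
def proj(s,p):
    c=np.array(s["rotation"]).T@(np.array(p)-np.array(s["eye"])); return np.array([s["fx"]*c[0]/c[2]+s["cx"],s["fy"]*c[1]/c[2]+s["cy"]])
def save(s,n,crop=None,k=1):
    im=s["img"][:,:,::-1]
    if crop: im=im[crop[1]:crop[3],crop[0]:crop[2]]
    cv2.imwrite("pics/"+n,cv2.resize(im,None,fx=k,fy=k,interpolation=cv2.INTER_CUBIC))
E
python3 - <<'E'
from h import *
o=manip.get_obs(); print(o["t"],o["eef_pos"],o["ee_rot"])
for n in ["top","side"]:
    s=manip.snapshot(n); save(s,n+"0.png"); print(n,s["eye"],np.round(s["rotation"],3).tolist(),s["fx"],s["cx"],s["cy"])
    for l in ["tub_rim","lid_a_center","lid_b_center","lid_c_center"]:
        for r in manip.find_in(s,l): print(l,np.round(r["location"]),round(r["score"],2),np.round(atz(s,r["location"],.07 if l[0]=='t' else .04),3))
E
```

```text
0.0 [ 0.21002439 -0.45339819  0.23082043] [-3.06695783e+00 -6.75801538e-01  3.85489251e-04]
top [ 0.29724482 -0.02333454  0.94158345] [-2.152, 2.059, -0.213] 441.75218130581766 310.5830969700174 197.41724315114345Traceback (most recent call last):
  File "<stdin>", line 6, in <module>
  File "h.py", line 6, in atz
    e,d=ray(s,px); return e+d*(z-e[2])/d[2]
                                       ~^^^
IndexError: invalid index to scalar variable.
```

View pics/top0.png

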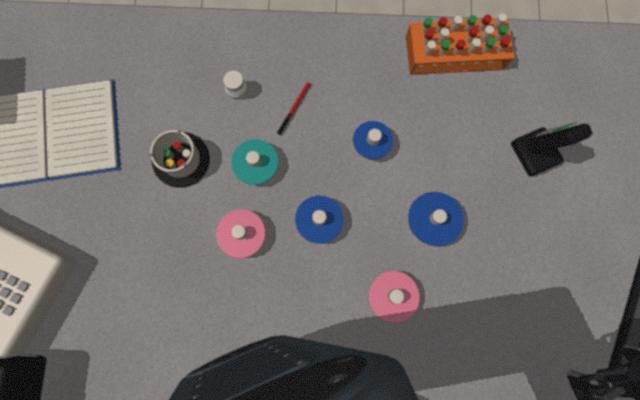

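The top picture shows blue lids at (373,140) small, (320,219) middle and (436,218) large. Pink look-alikes are at (241,233) and (394,296), a turquoise one at (255,162), and the tub at (176,153). The rotation is a rotation vector, so I'll fix the helper.

```bash
sed -i 's/np.array(s\["rotation"\])/cv2.Rodrigues(np.array(s["rotation"],float))[0]/g' h.py
python3 - <<'E'
from h import *
for n in ["top","side"]:
    s=manip.snapshot(n); save(s,n+"0.png")
    if n=="top": save(s,"crop0.png",(140,110,480,310),2.3)
    print(n,s["eye"],s["rotation"],s["fx"])
    for l in ["tub_rim","lid_b_center"]:
        for r in manip.cut_out(s,l) if l[0]=='l' else manip.find_in(s,l):
            x=atz(s,r["location"],.07 if l[0]=='t' else .032)
            print(l,np.round(r["location"]),round(r["score"],2),np.round(x,3),end=' ')
            if "mask" in r:
                m=r["mask"]; c=s["img"][m].mean(0).round(); 
                (cx,cy),rad=cv2.minEnclosingCircle(np.argwhere(m)[:,::-1].astype(np.float32))
                P=atz(s,(cx,cy),.032); print("rgb",c,"circle",round(cx,1),round(cy,1),"diam mm",round(2000*rad/s["fx"]*np.linalg.norm(P-s["eye"])),np.round(P,3),end='')
            print()
E
```

```text
top [ 0.29724482 -0.02333454  0.94158345] [-2.15204336  2.05903275 -0.21272341] 441.75218130581766
tub_rim [179. 158.] 0.74 [0.554 0.264 0.07 ] 
lid_b_center [315. 217.] 0.88 [ 0.45  -0.022  0.032] rgb [ 54.  82. 134.] circle 318.4 219.0 diam mm 100 [ 0.446 -0.029  0.032]
lid_b_center [254. 162.] 0.79 [0.564 0.115 0.032] rgb [ 61. 133. 125.] circle 254.3 161.7 diam mm 100 [0.565 0.114 0.032]
lid_b_center [397. 294.] 0.71 [ 0.301 -0.192  0.032] rgb [185. 113. 127.] circle 394.0 296.4 diam mm 109 [ 0.296 -0.187  0.032]
lid_b_center [241. 234.] 0.64 [0.409 0.13  0.032] rgb [194. 118. 133.] circle 240.2 233.2 diam mm 105 [0.409 0.132 0.032]
side [ 0.38080564 -0.78684311  0.53820455] [-2.08653399  0.14813848 -0.06392748] 487.9801378318148
lid_b_center [282. 193.] 0.98 [0.413 0.115 0.032] rgb [182. 120. 132.] circle 280.0 189.5 diam mm 100 [0.41  0.129 0.032]
lid_b_center [353. 190.] 0.96 [0.564 0.102 0.032] rgb [ 72. 135. 128.] circle 353.1 188.5 diam mm 99 [0.565 0.108 0.032]
lid_b_center [302. 233.] 0.76 [ 0.441 -0.043  0.032] rgb [ 68.  93. 138.] circle 305.5 230.5 diam mm 100 [ 0.447 -0.036  0.032]
lid_b_center [220. 294.] 0.6 [ 0.297 -0.191  0.032] rgb [185. 125. 137.] circle 219.5 294.0 diam mm 109 [ 0.296 -0.19   0.032]
```

View pics/side0.png

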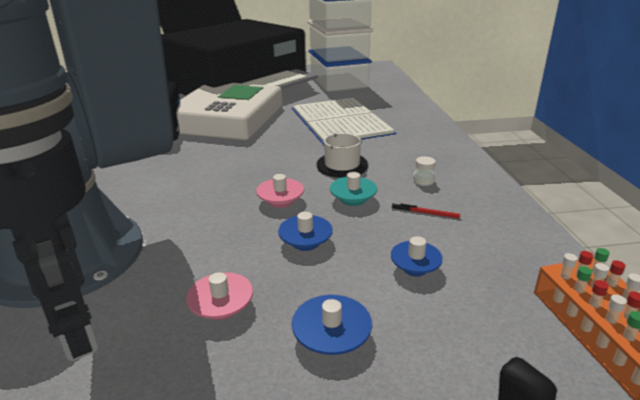

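View pics/crop0.png

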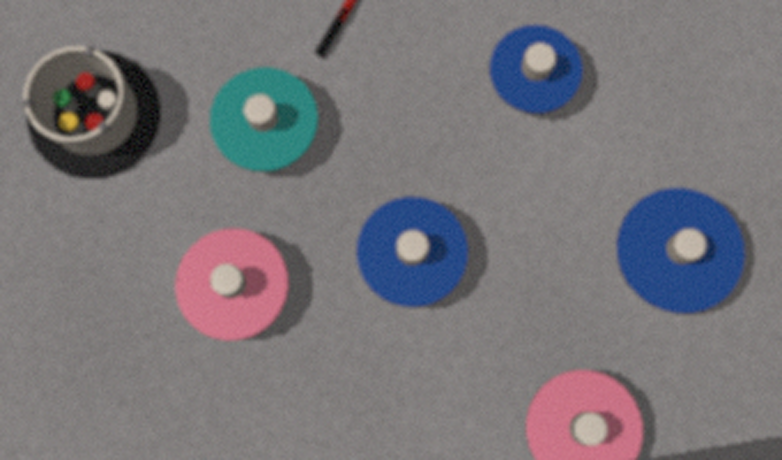

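The side picture confirms it: the middle blue lid is at (305,231), the tub at (342,155), and both stand clear of other things. Lid B candidates in the top picture: blue (320,219), which is 100 mm and so B; blue (373,140), smaller, A; blue (436,218), larger, C; pink (241,233) and (394,296); turquoise (255,162). The crop confirms the choice. Next I fit circles on the known planes.

```bash
cat >> h.py <<'E'
from scipy.optimize import least_squares
def fitc(P):
    f=lambda p:np.hypot(P[:,0]-p[0],P[:,1]-p[1])-p[2]
    r=least_squares(f,[*P[:,:2].mean(0),.045],loss="soft_l1",f_scale=.002); return r.x,np.abs(f(r.x)).mean()
def hullfit(s,mask,z):
    n,lab,st,_=cv2.connectedComponentsWithStats(mask.astype(np.uint8)); m=lab==1+st[1:,4].argmax()
    h=cv2.convexHull(np.argwhere(m)[:,::-1].astype(np.int32))
    big=np.zeros((400,640),np.uint8); cv2.fillPoly(big,[h],1)
    c=cv2.findContours(big,cv2.RETR_EXTERNAL,cv2.CHAIN_APPROX_NONE)[0][0][:,0]
    return fitc(np.array([atz(s,p,z) for p in c]))
def box(mask,b):
    o=np.zeros_like(mask); o[b[1]:b[3],b[0]:b[2]]=mask[b[1]:b[3],b[0]:b[2]]; return o
E
python3 - <<'E'
from h import *
R={}
for n,bl,bt,bk in [("top",(285,185,355,255),(145,122,200,195),(308,205,332,228)),("side",(270,205,340,260),(318,130,366,180),(294,208,318,236))]:
    s=manip.snapshot(n); im=s["img"].astype(int)
    blue=(im[...,2]-im[...,0]>45)&(im[...,2]-im[...,1]>25); br=im.min(2)>150
    print(n,"disc",hullfit(s,box(blue,bl),.031))
    for t in (130,150,170):
        m=box((im.min(2)>t)&(im.max(2)-im.min(2)<45),bt); print(" rim",t,m.sum(),hullfit(s,m,.07))
    m=box((im.min(2)>150)&(im.max(2)-im.min(2)<45),bk); print(" knob",m.sum(),hullfit(s,m,.062))
E
```

```text
top disc (array([ 0.44706391, -0.02915438,  0.04958045]), np.float64(0.0005191570005260724))
 rim 130 358 (array([0.57502741, 0.28534215, 0.03962652]), np.float64(0.006173323258704662))
 rim 150 74 (array([0.56700063, 0.25107768, 0.00545731]), np.float64(0.00036234559687403335))
 rim 170 8 (array([0.56756551, 0.25084246, 0.00277862]), np.float64(0.0007440772303540003))
 knob 119 (array([ 0.44685406, -0.02846511,  0.01162816]), np.float64(0.00042784971135375525))
side disc (array([ 0.44676318, -0.0324395 ,  0.0522992 ]), np.float64(0.002605823076121511))
 rim 130 672 (array([0.56897368, 0.30724546, 0.04965196]), np.float64(0.007882098145029881))
 rim 150 336 (array([0.56849398, 0.30938426, 0.04779498]), np.float64(0.008313016638999917))
 rim 170 248 (array([0.61251704, 0.3241999 , 0.02007509]), np.float64(0.003490251589629095))
 knob 97 (array([ 0.44752457, -0.02957034,  0.01329246]), np.float64(0.000833217507725264))
```

```bash
cat >> h.py <<'E'
from scipy.spatial.transform import Rotation as Ro
def plan(target,dyaw,n):
    "tool-frame rows from the measured pose to target; dyaw deg about tool z"
    o=manip.get_obs(); R=Ro.from_rotvec(o["ee_rot"]); d=(np.array(target)-o["eef_pos"])*1000/n
    for i in range(n):
        print(np.round(R.inv().apply(d),1).tolist(),dyaw/n); R=R*Ro.from_euler("z",dyaw/n,degrees=True)
E
python3 - <<'E'
from h import *
from scipy.optimize import minimize
th=np.linspace(0,2*np.pi,180)
P=[]
for n in("top","side"):
    s=manip.snapshot(n); g=cv2.GaussianBlur(s["img"].min(2).astype(np.float32),(3,3),0)
    def sc(c):
        v=0
        for r,w in((.043,1),(.050,-.5),(.037,-.5)):
            q=np.array([proj(s,(c[0]+r*np.cos(t),c[1]+r*np.sin(t),.07)) for t in th]).astype(np.float32)
            v+=w*cv2.remap(g,q[:,0][None],q[:,1][None],cv2.INTER_LINEAR).mean()
        return -v
    c0=np.array([*atz(s,(172.2,150.8) if n=="top" else (342,142),.07)[:2]])
    b=min((sc(c0+[i*.003,j*.003]),i,j) for i in range(-5,6) for j in range(-5,6))
    r=minimize(sc,c0+np.array(b[1:])*.003,method="Nelder-Mead",options=dict(initial_simplex=[c0+np.array(b[1:])*.003+d for d in np.array([[0,0],[.002,0],[0,.002]])]))
    print(n,c0,r.x,-r.fun)
o=manip.get_obs(); print(o["t"],o["q"],Ro.from_rotvec(o["ee_rot"]).as_matrix().round(3).tolist())
plan([.447,-.029,.12],-100,10)
E
```

```text
top [0.56946239 0.27943407] [0.57121002 0.28159783] 48.94178771972656
side [0.56909082 0.26925338] [0.57088262 0.28427216] 16.04877471923828
0.6 [-1.13701069e+00  2.12904407e-01 -3.44017687e-02  1.32351538e+00
 -1.52169606e-05  1.57077440e+00] [[0.907, 0.42, -0.0], [0.42, -0.907, 0.0], [-0.0, -0.0, -1.0]]
[39.3, -28.6, 11.1] -10.0
[43.7, -21.3, 11.1] -10.0
[46.7, -13.4, 11.1] -10.0
[48.4, -5.1, 11.1] -10.0
[48.5, 3.4, 11.1] -10.0
[47.2, 11.8, 11.1] -10.0
[44.4, 19.8, 11.1] -10.0
[40.3, 27.2, 11.1] -10.0
[35.0, 33.8, 11.1] -10.0
[28.6, 39.3, 11.1] -10.0
```

```bash
python3 -m crank '[[85,[39.3,-28.6,11],[0,0,-10]],[85,[43.7,-21.3,11],[0,0,-10]],[85,[46.7,-13.4,11],[0,0,-10]],[85,[48.4,-5.1,11],[0,0,-10]],[85,[48.5,3.4,11],[0,0,-10]]]' 60
python3 -m crank '[[85,[47.2,11.8,11],[0,0,-10]],[85,[44.4,19.8,11],[0,0,-10]],[85,[40.3,27.2,11],[0,0,-10]],[85,[35,33.8,11],[0,0,-10]],[85,[28.6,39.3,11],[0,0,-10]]]'
python3 -m crank '[[85,[0,0,0],[0,0,0]],[85,[0,0,0],[0,0,0]]]'
python3 -c "
from h import *
print(manip.get_obs()['q']);plan([.447,-.029,.08],0,1);plan([.447,-.029,.035],0,1)"
```

```text
t: 1.23
eef_pos: [0.3291, -0.24, 0.1761]
ee_rot: [2.489, 1.916, 0.0]
wrist_force: [1.1, -0.8, -0.1]
gripper_width: 0.997
t: 1.85
eef_pos: [0.4477, -0.0274, 0.1211]
ee_rot: [1.446, 2.789, 0.0]
wrist_force: [1.3, 0.3, 0.1]
gripper_width: 0.998
t: 2.1
eef_pos: [0.4468, -0.0291, 0.1213]
ee_rot: [-1.455, -2.784, 0.001]
wrist_force: [0.9, 0.3, 0.1]
gripper_width: 0.994
[-6.49891586e-02  1.59556447e-01 -3.84493735e-01  1.02703904e+00
 -2.18870170e-04  8.98193656e-01]
[-0.0, 0.3, 41.3] 0.0
[-0.0, 0.3, 86.3] 0.0
```

```bash
python3 -m crank '[[85,[0,0,40],[0,0,0]],[85,[0,0,30],[0,0,0]],[85,[0,0,16],[0,0,0]],[85,[0,0,0],[0,0,0]],[85,[0,0,0],[0,0,0]]]' 40
python3 -m crank '[[15,[0,0,0],[0,0,0]],[15,[0,0,0],[0,0,0]],[15,[0,0,0],[0,0,0]],[15,[0,0,0],[0,0,0]],[15,[0,0,0],[0,0,0]]]' 40
python3 -c "
from h import *
s=manip.snapshot('side');save(s,'g1.png',(220,120,400,280),4)"
```

```text
t: 2.72
eef_pos: [0.4473, -0.0296, 0.0362]
ee_rot: [1.456, 2.783, 0.001]
wrist_force: [-0.5, -1.3, 0.7]
gripper_width: 0.995
t: 3.35
eef_pos: [0.4471, -0.029, 0.0356]
ee_rot: [1.454, 2.784, 0.0]
wrist_force: [-2.3, -1.3, 6.9]
gripper_width: 0.312
```

View pics/g1.png

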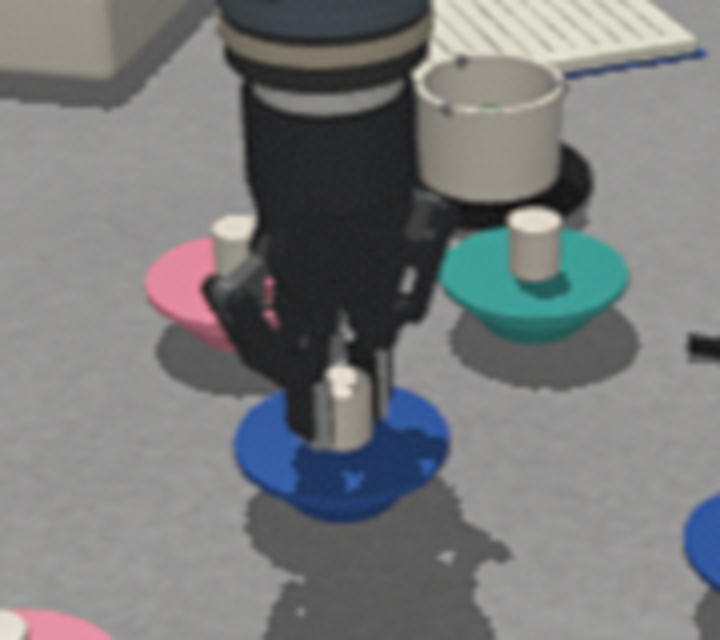

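The gripper holds the blue lid's knob (crop about (340,400)), opening about 27 mm. Lifting.

```bash
python3 -m crank '[[15,[0,0,-20],[0,0,0]],[15,[0,0,-40],[0,0,0]],[15,[0,0,-40],[0,0,0]],[15,[0,0,-10],[0,0,0]],[15,[0,0,0],[0,0,0]]]'
python3 -c "
from h import *
plan([.571,.282,.146],-30,9)"
```

```text
t: 4.03
eef_pos: [0.4471, -0.029, 0.1452]
ee_rot: [1.454, 2.784, 0.0]
wrist_force: [0.4, -0.9, -1.3]
gripper_width: 0.32
[20.5, 31.0, -0.1] -3.3333333333333335
[18.6, 32.2, -0.1] -3.3333333333333335
[16.7, 33.2, -0.1] -3.3333333333333335
[14.8, 34.1, -0.1] -3.3333333333333335
[12.8, 34.9, -0.1] -3.3333333333333335
[10.7, 35.6, -0.1] -3.3333333333333335
[8.6, 36.2, -0.1] -3.3333333333333335
[6.5, 36.6, -0.1] -3.3333333333333335
[4.4, 36.9, -0.1] -3.3333333333333335
```

```bash
python3 -m crank '[[15,[20.5,31,0],[0,0,-3.33]],[15,[18.6,32.2,0],[0,0,-3.33]],[15,[16.7,33.2,0],[0,0,-3.33]],[15,[14.8,34.1,0],[0,0,-3.33]],[15,[12.8,34.9,0],[0,0,-3.33]]]'
python3 -m crank '[[15,[10.7,35.6,0],[0,0,-3.33]],[15,[8.6,36.2,0],[0,0,-3.33]],[15,[6.5,36.6,0],[0,0,-3.33]],[15,[4.4,36.9,0],[0,0,-3.33]],[15,[0,0,0],[0,0,0]]]'
python3 -m crank '[[15,[0,0,0],[0,0,0]]]'
cat > look.py <<'E'
from h import *
import sys
for n,b,k in(("top",(110,100,260,220),3),("side",(270,90,410,190),3)):
    s=manip.snapshot(n); im=s["img"].astype(int); 
    m=box((im[...,2]-im[...,0]>35)&(im[...,2]-im[...,1]>18),b); z=float(sys.argv[1])
    if m.sum()>100: print(n,m.sum(),hullfit(s,m,z))
    save(s,sys.argv[2]+n+".png",b,k)
a,b=[cv2.imread("pics/"+sys.argv[2]+n+".png") for n in("top","side")]
b=cv2.copyMakeBorder(b,0,a.shape[0]-b.shape[0],0,0,cv2.BORDER_CONSTANT)
cv2.imwrite("pics/"+sys.argv[2]+".png",cv2.resize(np.hstack([a,b]),None,fx=.9,fy=.9))
plan([.571,.282,.0895],0,1)
E
python3 look.py .141 l2
```

```text
t: 4.65
eef_pos: [0.5153, 0.1447, 0.1435]
ee_rot: [-1.032, -2.965, 0.002]
wrist_force: [1.0, -0.5, -1.2]
gripper_width: 0.316
t: 5.28
eef_pos: [0.5705, 0.2835, 0.1426]
ee_rot: [-0.68, -3.065, 0.002]
wrist_force: [-0.2, 0.3, -1.1]
gripper_width: 0.31
t: 5.4
eef_pos: [0.5702, 0.2812, 0.1437]
ee_rot: [-0.685, -3.064, 0.003]
wrist_force: [0.1, -0.1, -1.1]
gripper_width: 0.311
top 1286 (array([0.56900487, 0.27620764, 0.04776113]), np.float64(0.0021040454907603383))
side 701 (array([0.56848117, 0.26137576, 0.06096489]), np.float64(0.007041929005814123))
[-0.0, 1.3, 55.2] 0.0
```

View pics/l2.png

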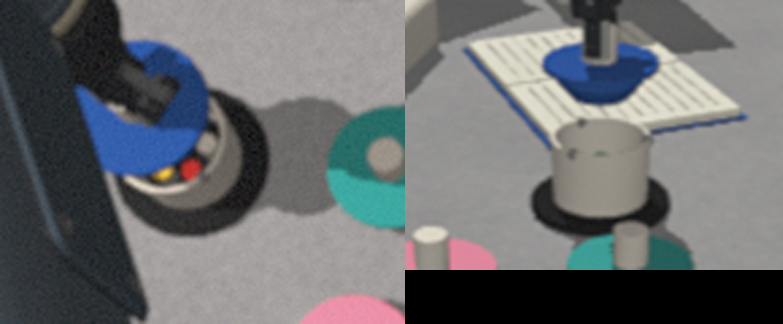

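The lid hangs over the tub; in the side view the plug (about (600,95)) is in line with the mouth (about (600,135)). Lowering.

```bash
python3 -m crank '[[15,[0,0.5,20],[0,0,0]],[15,[0,0.5,16],[0,0,0]],[15,[0,0,10],[0,0,0]],[15,[0,0,5],[0,0,0]],[15,[0,0,0],[0,0,0]]]'
python3 -m crank '[[15,[0,0,2],[0,0,0]],[15,[0,0,0],[0,0,0]]]'
python3 look.py .085 l3
```

```text
t: 6.12
eef_pos: [0.5713, 0.2826, 0.0943]
ee_rot: [-0.685, -3.066, 0.0]
wrist_force: [0.1, -0.4, -0.6]
gripper_width: 0.314
t: 6.38
eef_pos: [0.5714, 0.2828, 0.0925]
ee_rot: [0.685, 3.066, 0.0]
wrist_force: [0.1, 0.4, -1.6]
gripper_width: 0.314
top 1119 (array([0.57171882, 0.27780115, 0.04724231]), np.float64(0.0024884009957979484))
side 673 (array([0.57135563, 0.27693533, 0.05757215]), np.float64(0.0038054714026177186))
[0.1, -0.9, 3.0] 0.0
```

View pics/l3.png

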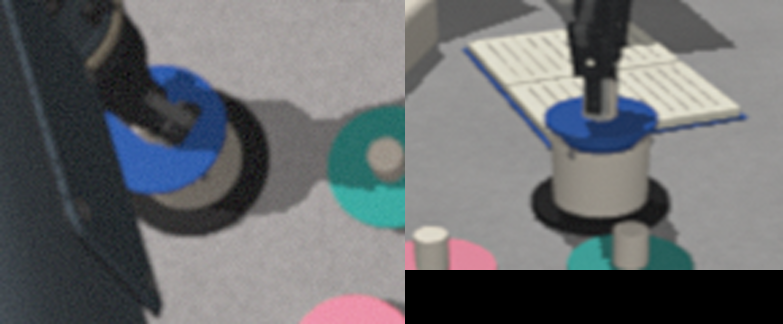

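The plug is inside the mouth and centred, with the disc about 1 cm above the rim. I'll lower 2 mm, let go, rise and close.

```bash
python3 -m crank '[[15,[0,0,2],[0,0,0]],[15,[0,0,0],[0,0,0]],[60,[0,0,0],[0,0,0]],[60,[0,0,0],[0,0,0]],[60,[0,0,0],[0,0,0]]]'
python3 -m crank '[[60,[0,0,-20],[0,0,0]],[60,[0,0,-30],[0,0,0]],[0,[0,0,-5],[0,0,0]],[0,[0,0,0],[0,0,0]],[0,[0,0,0],[0,0,0]]]'
python3 -m crank '[[0,[0,0,0],[0,0,0]],[0,[0,0,0],[0,0,0]],[0,[0,0,0],[0,0,0]]]'
python3 look.py .085 l4
```

```text
t: 7.1
eef_pos: [0.5713, 0.2827, 0.0903]
ee_rot: [0.685, 3.066, 0.0]
wrist_force: [0.0, 0.6, 0.6]
gripper_width: 0.706
t: 7.72
eef_pos: [0.5708, 0.2825, 0.1443]
ee_rot: [-0.684, -3.065, 0.002]
wrist_force: [-0.4, -0.4, -0.7]
gripper_width: 0.063
t: 8.1
eef_pos: [0.5713, 0.2827, 0.1452]
ee_rot: [-0.685, -3.066, 0.0]
wrist_force: [0.2, 0.0, 0.6]
gripper_width: 0.003
top 1449 (array([0.57077548, 0.28142036, 0.05073644]), np.float64(0.0007771464085339321))
side 669 (array([0.57175754, 0.2745696 , 0.05630767]), np.float64(0.003593803424959217))
[-0.0, -0.8, 55.8] 0.0
```

View pics/l4.png

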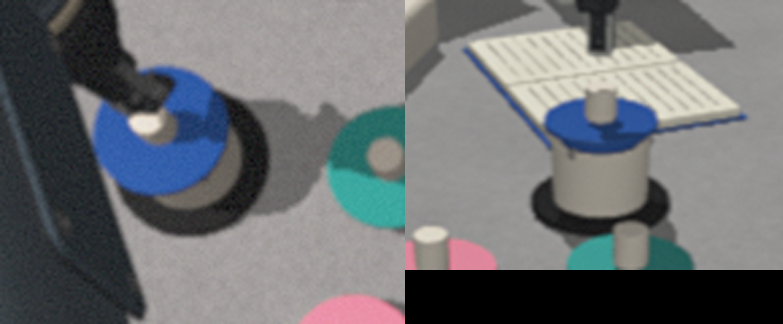

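The lid is resting centred (top fit 0.571, 0.281), level, with the shut fingers above the knob. Pressing gently.

```bash
python3 -m crank '[[0,[0,-0.8,18],[0,0,0]],[0,[0,0,8],[0,0,0]],[0,[0,0,0],[0,0,0]],[0,[0,0,2],[0,0,0]],[0,[0,0,0],[0,0,0]]]'
python3 -m crank '[[0,[0,0,1],[0,0,0]],[0,[0,0,0],[0,0,0]]]'
python3 -m crank '[[0,[0,0,1],[0,0,0]],[0,[0,0,0],[0,0,0]]]'
```

```text
t: 8.82
eef_pos: [0.5711, 0.282, 0.1176]
ee_rot: [0.685, 3.066, 0.0]
wrist_force: [-0.3, -0.7, 0.5]
gripper_width: -0.001
t: 9.07
eef_pos: [0.5711, 0.2821, 0.1165]
ee_rot: [0.685, 3.066, 0.0]
wrist_force: [0.0, 0.3, 0.6]
gripper_width: -0.001
t: 9.32
eef_pos: [0.5709, 0.282, 0.1153]
ee_rot: [-0.685, -3.066, 0.0]
wrist_force: [0.5, 0.7, 0.7]
gripper_width: 0.003
```

```bash
for i in 1 2 3 4; do python3 -m crank '[[0,[0,0,1],[0,0,0]],[0,[0,0,0],[0,0,0]]]' | egrep 'pos|force'; done
```

```text
eef_pos: [0.5709, 0.2819, 0.1141]
wrist_force: [0.0, 0.2, -0.1]
eef_pos: [0.5708, 0.2819, 0.1131]
wrist_force: [1.2, -0.2, 0.5]
eef_pos: [0.5709, 0.2819, 0.1121]
wrist_force: [0.8, 0.1, -0.9]
eef_pos: [0.5709, 0.2819, 0.1112]
wrist_force: [0.2, 0.4, 1.0]
```

```bash
for i in 1 2 3 4; do python3 -m crank '[[0,[0,0,1],[0,0,0]],[0,[0,0,0],[0,0,0]]]' | egrep 'pos|force'; done; python3 look.py .085 l5
```

```text
eef_pos: [0.5709, 0.2819, 0.1102]
wrist_force: [-0.7, 0.2, 0.8]
eef_pos: [0.5709, 0.282, 0.1092]
wrist_force: [-0.4, -0.7, 0.4]
eef_pos: [0.5709, 0.2819, 0.1082]
wrist_force: [0.0, -0.0, 0.0]
eef_pos: [0.5712, 0.282, 0.1077]
wrist_force: [0.0, -1.0, 4.1]
top 1304 (array([0.56754361, 0.27630601, 0.04887692]), np.float64(0.001497664995290755))
side 597 (array([0.35228852, 0.27178406, 0.22304842]), np.float64(0.0246903752736928))
[0.2, -0.1, 18.2] 0.0
```

View pics/l5.png

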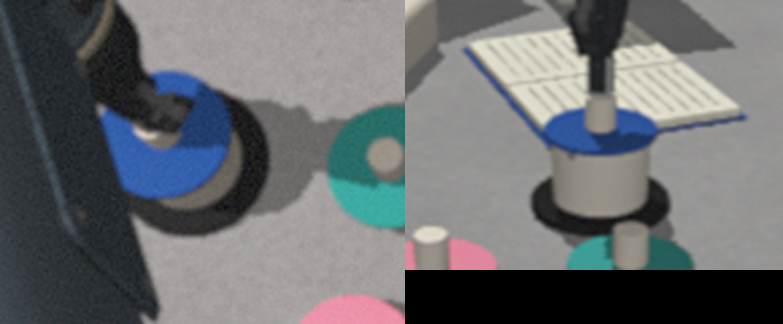

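The lid has sunk: the disc's top edge moved from row 95 to 107, though little force registered. I'll press on to see whether it meets a firm stop.

```bash
for i in 1 2 3 4; do python3 -m crank '[[0,[0,0,1],[0,0,0]],[0,[0,0,0],[0,0,0]]]' | egrep 'pos|force'; done
```

```text
eef_pos: [0.5714, 0.2821, 0.1074]
wrist_force: [-2.2, -0.7, 12.5]
eef_pos: [0.5717, 0.2822, 0.1071]
wrist_force: [-3.5, -3.0, 22.3]
eef_pos: [0.5721, 0.2824, 0.1069]
wrist_force: [-4.8, -3.1, 29.5]
eef_pos: [0.5724, 0.2825, 0.1067]
wrist_force: [-7.3, -4.3, 37.6]
```

Firm stop at z ≈ 0.107 (0.106 expected with the disc on the rim) with 38 N. Backing off and checking.

```bash
python3 -m crank '[[0,[0,0,-8],[0,0,0]],[0,[0,0,-40],[0,0,0]],[0,[0,0,-50],[0,0,0]],[0,[-50,0,-20],[0,0,0]],[0,[-50,0,0],[0,0,0]]]'
python3 -m crank '[[0,[0,-60,0],[0,0,0]],[0,[0,-60,0],[0,0,0]],[0,[0,-60,0],[0,0,0]],[0,[0,0,0],[0,0,0]],[0,[0,0,0],[0,0,0]]]'
sed -i 's/^plan.*//' look.py; python3 look.py .075 l6
python3 - <<'E'
from h import *
s=manip.snapshot("side"); im=s["img"].astype(int); save(s,"l7.png",(300,100,390,190),7)
m=box((im[...,2]-im[...,0]>35)&(im[...,2]-im[...,1]>18),(310,90,375,170)); r=np.argwhere(m); print("blue rows",r[:,0].min(),r[:,0].max(),"cols",r[:,1].min(),r[:,1].max())
th=np.linspace(0,6.28,90)
for u in(.07,.08):
    q=np.array([proj(s,(.571+.051*np.cos(t),.282+.051*np.sin(t),z)) for t in th for z in(u,u+.006)]); print("disc underside",u,"rows",q[:,1].min().round(1),q[:,1].max().round(1), "knob top",proj(s,(.571,.282,u+.036)).round(1))
E
```

```text
t: 13.05
eef_pos: [0.663, 0.2394, 0.2238]
ee_rot: [0.682, 3.063, 0.003]
wrist_force: [0.9, 0.9, 0.0]
gripper_width: 0.0
t: 13.68
eef_pos: [0.5851, 0.0767, 0.2215]
ee_rot: [0.685, 3.066, 0.001]
wrist_force: [0.4, 0.6, -1.2]
gripper_width: 0.0
side 592 (array([0.51437465, 0.33262463, 0.10003686]), np.float64(0.02863281747439798))
blue rows 128 146 cols 310 373
disc underside 0.07 rows 129.4 148.6 knob top [342.  125.8]
disc underside 0.08 rows 125.7 144.7 knob top [342.  121.8]
```

View pics/l7.png

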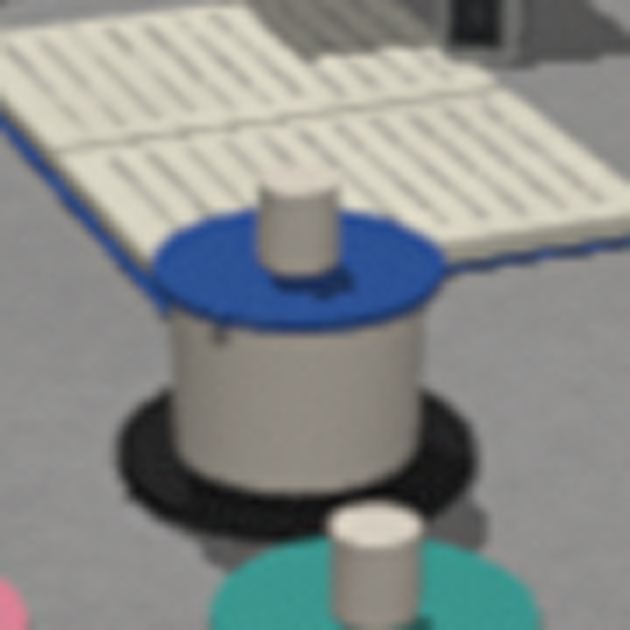

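View pics/l6.png

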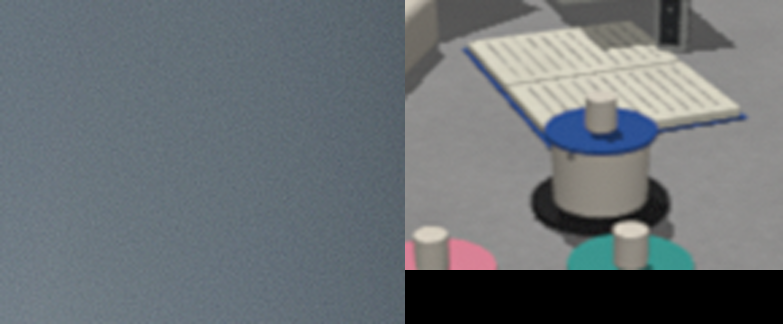

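The side view shows the disc flat on the rim, with no plug visible under it and the knob lower than at rest. Blue rows span 128–146, closest to the "home" prediction in shift since the resting picture. The arm blocks the top view, so I'll move it aside and check from above too.

```bash
python3 -m crank '[[0,[20,-55,-10],[0,0,5]],[0,[20,-55,-10],[0,0,5]],[0,[20,-55,-10],[0,0,5]],[0,[20,-55,0],[0,0,5]],[0,[20,-50,0],[0,0,5]]]'
python3 -m crank '[[0,[0,-50,0],[0,0,5]],[0,[0,-50,0],[0,0,5]],[0,[0,0,0],[0,0,0]],[0,[0,0,0],[0,0,0]]]'
python3 - <<'E'
from h import *
s=manip.snapshot("top"); im=s["img"].astype(int); save(s,"l8.png",(120,90,460,260),2.3)
m=box((im[...,2]-im[...,0]>45)&(im[...,2]-im[...,1]>25),(130,110,215,200))
for z in(.075,.085): print(z,m.sum(),hullfit(s,m,z))
E
python3 - <<'E'
from h import *
import cv2
a,b=[cv2.imread(f"pics/{n}side.png") for n in("l4","l6")]
g=[cv2.cvtColor(x,cv2.COLOR_BGR2GRAY).astype(np.float32)[60:170,120:290] for x in(a,b)]
print("shift px l4->l6",np.array(cv2.phaseCorrelate(*g,cv2.createHanningWindow(g[0].shape[::-1],cv2.CV_32F))[0])/3)
for n,x in(("l4",a),("l6",b)):
    x=x.astype(int); c=(x[:,:,0]-x[:,:,2]>40)&(x[:,:,0]-x[:,:,1]>20)
    r=[np.where(c[70:,k])[0]+70 for k in (165,175,185,240,250,260)]; print(n,[(q.min()/3+90,q.max()/3+90) if len(q) else None for q in r])
E
```

```text
t: 14.45
eef_pos: [0.3491, -0.0861, 0.2513]
ee_rot: [1.334, 2.844, -0.0]
wrist_force: [0.7, -1.2, 0.1]
gripper_width: -0.003
t: 14.95
eef_pos: [0.2714, -0.1463, 0.2515]
ee_rot: [1.574, 2.718, 0.0]
wrist_force: [-0.9, 0.4, -0.7]
gripper_width: 0.002
0.075 1588 (array([0.5715022 , 0.28176428, 0.05047414]), np.float64(0.0005224104262393147))
0.085 1588 (array([0.56833742, 0.27824347, 0.04989169]), np.float64(0.0005163836242620817))
shift px l4->l6 [-0.01361619  3.90082675]
l4 [(np.float64(130.0), np.float64(139.66666666666666)), (np.float64(128.33333333333334), np.float64(142.0)), (np.float64(127.33333333333334), np.float64(144.33333333333334)), (np.float64(126.33333333333334), np.float64(145.66666666666666)), (np.float64(127.33333333333334), np.float64(144.33333333333334)), (np.float64(128.33333333333334), np.float64(142.0))]
l6 [(np.float64(133.33333333333334), np.float64(143.33333333333334)), (np.float64(131.66666666666666), np.float64(144.66666666666666)), (np.float64(130.66666666666666), np.float64(146.0)), (np.float64(130.33333333333334), np.float64(146.33333333333334)), (np.float64(131.0), np.float64(145.66666666666666)), (np.float64(132.0), np.float64(144.66666666666666))]
```

View pics/l8.png

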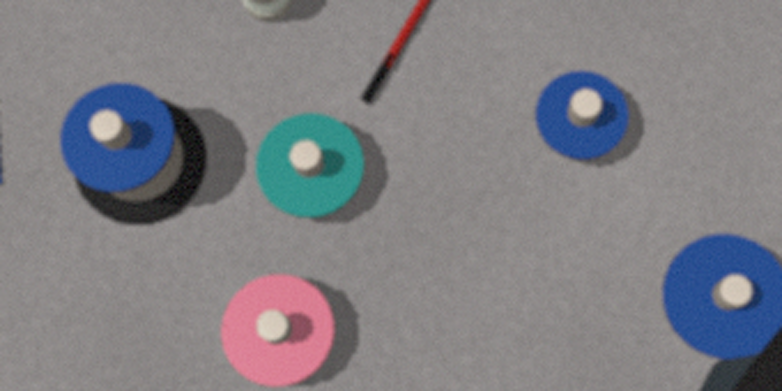

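The shift from rest is 3.9 px, which is the 10 mm that separates resting from home. From above, the disc fit at home height is centred on the rim, and lids A and C are where they were. Handing in.

```bash
python3 -c "
from station import manip
print(manip.get_obs()['t'],manip.hand_in())"
```

```text
the job is handed in; nothing more can be done
15.0 None
```

The middle blue lid, lid_b, is seated in the tub, and I handed the job in at t = 15.0 s. I gripped it by the knob, lowered it into the mouth, let go, and pressed the knob's top with shut fingers.

**Checks that agree it is home:**
- **Firm stop:** the fingers stopped at z ≈ 0.107 m, against 0.106 m expected with the disc on the rim.
- **Drop:** the side view shows the lid 3.9 px lower than when it was resting, which is the expected 10 mm.
- **Centring:** seen from above, the disc is centred within 1 mm of the rim.
- **The rest:** the small and large blue lids still lie on the desk, and the gripper is clear of everything.

**Checks that disagreed:**
- **Click not seen in the force:** readings stayed near 0 to 1 N while the lid sank, so I never saw the 8–18 N click, only the stop.
- **Overpressed at the end:** I went to about 38 N on the knob with the fingertips, more than the click needs.
- **Lower disc edge:** in one side picture it read about 2 px higher than predicted. I put that down to shading.

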